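# Zero the busbar dial gauge on its setting bar

### The job

Zero the dial gauge before the busbar links are checked: first slide the steel setting bar flush against the gauge's flat front face, with the spring plunger pressed fully in near the bar's middle, which swings the black pointer. Then turn the bezel by its lugs until the red zero mark stands at the pointer's tip. Leave the bar lying flush and leave the other things on the shelf where they are.

Things in the scene. Friction and masses are not known exactly. Their poses are not given: they have to be found in the camera images.
- gauge: bench dial gauge, bolted down: green block 170 (x) x 150 (y) x 40 mm tall with a bright steel flat front face, a round dial on top facing up. Origin: at shelf level, at the foot of the front face, midway along it. Its y axis points out of the front face (towards the bar), x along the face, z up; the block fills y from -150 mm to 0
- bar: loose bright steel setting bar 180 (x) x 25 (y) x 25 mm tall, about 0.7 kg, with a small blue square in the middle of its top, lying in front of the gauge's front face at up to about 20 degrees to it; origin at centre of underside, x along its length. Flush, its origin is 12.5 mm in front of the face
- plunger (a joint): brass spring plunger, 8 mm thick, sticking 10 mm out of the middle of the gauge's front face, 13 mm above the shelf; 0 = out, 0.010 m = pressed flush with the face. Weak spring (under 0.6 N). Pressing it turns the pointer anticlockwise by 0.15 rad per mm
- dial_center (a point): axis of dial, bezel and pointer, on the dial face 51 mm above the shelf, 85 mm behind the front face
- pointer_tip (a point): tip of the black pointer, 38 mm from the dial axis (it is driven by the plunger only and has a short tail; it is just above the white dial card)
- zero_mark (a point): the red zero wedge on the white dial card, 38 mm from the dial axis; it turns with the bezel (a red flash on the dark rim shows the same direction). Zeroed, it coincides with the pointer's tip seen from above
- lug_a (a point): top centre (81 mm above the shelf) of one of two black upright thumb lugs on the bezel rim, 59 mm from the dial axis, 90 degrees clockwise of the zero mark seen from above. Each lug is 10 mm thick around the dial, 16 mm radially (51 to 67 mm from the axis) and stands 22 mm above the rim. The rim is 108 mm across, its top 59 mm above the shelf
- lug_b (a point): top centre of the other, equal lug across the dial, 90 degrees anticlockwise of the zero mark
- bezel (a joint): angle of the bezel about the dial axis, rad, growing anticlockwise seen from above; turns either way with light friction (about 1 N at a lug) and stays where it is left. Its stops are at -2.5 and 9.0. Read from the zero mark and the pointer how far to turn
- lamp: black rechargeable lamp, upright, base 75 x 110 mm, 183 mm tall with its top handle; origin at centre of underside
- fuse_box: clear round plastic box with white twist cap, 56 mm across, 88 mm tall, three glass fuses inside; origin at centre of underside
- mirror: folded stainless steel mirror lying flat, 90 x 130 x 11 mm; origin at centre of underside
- lug_tin: open square aluminium tin 90 x 90 x 30 mm; origin at centre of underside
- screwdriver: wooden-handled screwdriver lying on the shelf along its own x
- busbar_link: copper strip with two holes, 140 (x) x 30 x 8 mm, lying flat; origin at centre of underside
- tester: yellow voltage tester lying flat, 150 (x) x 45 x 30 mm; origin at centre of underside
Things that resemble listed ones, but are neither listed nor needed, are in the scene too. Of the things like the bar, leave any that is orange; of the rest the larger one is meant.

How it is judged:
On the way, in this order (a step that is already met when the one before it is completed fails the run):
1. the setting bar lies flush against the gauge's front face, plunger pressed in (y of bar in the frame of gauge between 0.0095 and 0.0145 m and x of bar in the frame of gauge between -0.05 and 0.05 m and angle between the x axis of bar and the x axis of gauge, either way round below 0.03 rad and height (world z) of bar below 0.003 m and angle between bar's own z axis and vertical below 0.08 rad and value of joint plunger above 0.0085 m), for 0.2 s.
2. with the bar flush, the zero mark is turned to the pointer's tip (y of bar in the frame of gauge between 0.0095 and 0.0145 m and x of bar in the frame of gauge between -0.05 and 0.05 m and angle between the x axis of bar and the x axis of gauge, either way round below 0.03 rad and height (world z) of bar below 0.003 m and angle between bar's own z axis and vertical below 0.08 rad and horizontal distance between pointer_tip and zero_mark below 0.004 m), for 0.3 s.
At the end, for the whole second after the job is handed in: The bar lies flat and at rest on the shelf, flush along the gauge's front face (gap under 2 mm, within 0.03 rad of parallel, its middle within 50 mm of the plunger), the plunger is pressed in at least 8.5 mm, and the zero mark is within 4 mm of the pointer's tip seen from above (all of step 2 and value of joint plunger above 0.0085 m and linear speed of bar below 0.02 m/s); the robot touches nothing.
It fails at once if another thing on the shelf is moved by more than 15 mm (distance of any of lamp, fuse_box, mirror, lug_tin, screwdriver, busbar_link, tester from where it was at the start of the episode above 0.015 m).
It also fails if it takes over 54 s, if anything falls off the work surface, if the arm or the gripper's body presses on something with over 40 N, if the wrist force passes 120 N, or if a joint passes its speed limit or range.

### The arm

A 6-joint arm with a two-finger parallel gripper is mounted at the origin on the work surface. World frame = base frame: x ahead of the robot, y to its left, z up, the work surface at z = 0. Lengths are in m, angles in rad, forces in N, time in s.
With the tool pointing down it reaches from about 0.425 to 0.95 m from the base axis. Payload 14.7 kg.
Tool frame: the origin (TCP) lies between the finger pads; the fingertips stand 11 mm ahead of it and the grasp point (between the pads) lies 8 mm behind it; z points along the fingers, y is the line along which they close (so a half turn about z gives the same grasp; the last joint's range is limited). The gripper opens to 85 mm and grips with 20 to 120 N. Pads are 22 mm wide; open, the fingers measure 114 mm over their backs; the gripper's body (76 mm by 85 mm) begins 54 mm behind the grasp point. The pads swing forward as they close: fully open they stand 13 mm farther back than shut.
Start: joints at [1.299, 0.48, 1.596, -0, 1.065, -0.047], TCP at [0.145, 0.634, 0.242] pointing down, gripper open.
Joint ranges: [-2.75, 2.75], [-0.82, 2.05], [0.23, 2.67], [-1.56, 4.7], [0.09, 2.69], [-2.92, 2.92]. Speed limits (rad/s): [1.89, 1.89, 2.39, 3.01, 3.01, 3.01].

### API

Orientations are given as a rotation vector (axis times angle).
In Python, from cell import env gives the robot as it stands.
- The arm moves only by the tool carry_out, never from a script. Its argument "targets" is a list of rows, each a list of 7 numbers: the shift along the world's x, y, z in mm, then the turn, a rotation vector about the world's x, y, z in degrees, then the opening, from 0 (shut) to 1 (fully open). In form: [[dx, dy, dz, wx, wy, wz, fingers], ...]. A call has 1 to 10 rows; each row shifts and turns the commanded pose from where the row before left it; what a row does not reach is not made up. A row lasts 1/8 s, in which the tool goes at most 62.5 mm and 10.7 degrees, less where a joint would pass 70% of its speed; a pose out of reach is approached as far as the arm can. A call with a gripper value outside its range is refused whole. The fingers move at their own pace and stop on an object; "squeeze" is the grip in N (left out, the last holds). Time passes only in rows, so rows that do not move let the fingers close. It gives the time, the measured TCP pose, the force, the opening and the grip force at its end, in the units of the state.
- env.get_state(): the state, without advancing time (a new reading comes with each control period).
- env.capture(name): name is "scene" or "top" or "wrist"; returns (picture, depth): 384x512x3 uint8, red, green, blue; 384x512 float32, m along the optical axis (not along the pixel's ray), 0 where there is no reading.
- env.calibration(name): a dict with "K" (3x3 intrinsics, pixels), "cam_to_world" (4x4, takes a point from camera to world coordinates). Camera axes: x right, y down, z forward; pixel columns grow to the right and rows downward; lengths in m; the calibration is good to about 2 mm. A picture is of the moment at which its call begins: read the wrist's pose just before it. calibration takes no time and is no camera call; for the wrist camera it gives the pose at the moment of the call.
- env.finish_job(): hands the job in; it is judged then, once.
The state is a dict: "time_s": time; "joints": joint angles; "joint_velocities": joint speeds; "joint_efforts": joint torques, N m; "eef_pos": TCP position; "tcp_rot": TCP orientation; "contact_force": force on the tool from outside, world axes, zero at the start; "wrist_torque": the same for the moment, N m; "width": opening from 0.0 (shut) to 1.0 (fully open); "gripper_force": force on a finger pad.
Only numpy, scipy, OpenCV 4.12 (cv2) and the standard library are available. Lean on these libraries where they do the work, as an engineer would, in place of code of your own. Each camera call takes 0.05 s, during which the arm holds its last target. There are 200 camera calls.

## Working session

There is one attempt and no reset: what is moved stays moved. The work goes in short steps, Python scripts to look and compute and a tool call to move; the robot and the scene stay as the last step left them, time stands still between calls to the robot, and variables do not carry over. Pictures are saved under pics/ and viewed, at most 10 in all, crops included, and the job is handed in when it is done.

Besides the shell and the picture viewer there is one more tool, called after "Emit:" as name(argument=value, ...) on one line, values as JSON. carry_out: Moves the arm, as the interface text tells. Its arguments: {"type":"object","properties":{"targets":{"type":"array"},"squeeze":{"type":"number"}},"required":["targets"]}

```bash
mkdir -p pics; ls; cat > h.py <<'E'
import numpy as np, cv2
from cell import env
def grab(n,tag):
    c=env.calibration(n); im,d=env.capture(n)
    cv2.imwrite(f'pics/{tag}.png',im[:,:,::-1]); np.savez(f'{tag}.npz',im=im,d=d,K=c['K'],T=c['cam_to_world'])
def load(tag):
    return np.load(f'{tag}.npz')
def pl(o,u,v,z):
    r=o['T'][:3,:3]@np.linalg.inv(o['K'])@np.array([u,v,1.]); p=o['T'][:3,3]
    return p+r*(z-p[2])/r[2]
def dp(o,u,v):
    d=o['d'][int(round(v)),int(round(u))]
    return o['T'][:3,:3]@(np.linalg.inv(o['K'])@np.array([u,v,1.])*d)+o['T'][:3,3]
E
python3 - <<'E'
from h import *
for n in('top','scene'):
    grab(n,n+'0'); o=load(n+'0'); print(n,o['K'],o['T'].round(3))
a=np.vstack([load('top0')['im'],load('scene0')['im']])
cv2.imwrite('pics/both.png',cv2.resize(a,(400*2*512//512,600*2))[:, :, ::-1]) if 0 else None
E
```

```text
pics
top [[461.51145133   0.         249.58440842]
 [  0.         461.51145133 190.39871417]
 [  0.           0.           1.        ]] [[ 0.011 -0.998  0.064  0.434]
 [-1.    -0.01   0.01   0.007]
 [-0.009 -0.064 -0.998  1.788]
 [ 0.     0.     0.     1.   ]]
scene [[395.72079443   0.         253.65529389]
 [  0.         395.72079443 185.91926033]
 [  0.           0.           1.        ]] [[-0.123  0.793 -0.597  1.269]
 [ 0.992  0.09  -0.084  0.097]
 [-0.013 -0.603 -0.798  1.055]
 [ 0.     0.     0.     1.   ]]
```

View pics/top0.png

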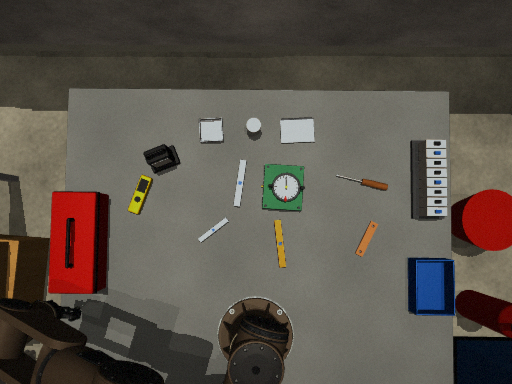

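View pics/scene0.png

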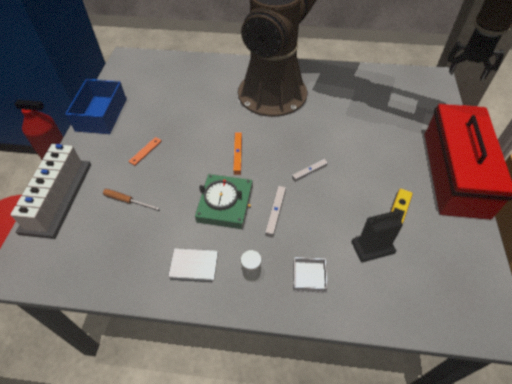

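The top view has four bar-like things: a long silver bar at (240,183), a short silver one at (213,230), an orange one at (280,243) and the copper link at (367,238). I choose the long silver bar at (240,183). The gauge is at (283,187), with its front face towards image left (+y). I'll check the choice in a close crop and measure.

```bash
python3 - <<'E'
from h import *
o=load('top0'); s=load('scene0')
c=cv2.resize(o['im'][145:250,190:320],None,fx=6,fy=5.7,interpolation=cv2.INTER_CUBIC)
cv2.imwrite('pics/crop.png',cv2.resize(o['im'][150:245,195:320],None,fx=6,fy=6,interpolation=cv2.INTER_CUBIC)[:,:,::-1])
def big(o,m,z,box):
    u0,v0,u1,v1=box; mm=np.zeros(m.shape,np.uint8); mm[v0:v1,u0:u1]=m[v0:v1,u0:u1]
    cs,_=cv2.findContours(mm,cv2.RETR_EXTERNAL,cv2.CHAIN_APPROX_NONE); k=max(cs,key=cv2.contourArea)
    w=np.array([pl(o,p[0][0],p[0][1],z)[:2] for p in k],np.float32)
    return cv2.minAreaRect(w), w
for n,x,bb,gb in(('top',o,(225,150,255,215),(255,155,315,220)),('scene',s,(262,180,290,240),(190,170,260,232))):
    hsv=cv2.cvtColor(x['im'],cv2.COLOR_RGB2HSV); v=hsv[:,:,2]; 
    bar=(v>150)&(hsv[:,:,1]<60)|((hsv[:,:,0]>95)&(hsv[:,:,0]<130)&(hsv[:,:,1]>100))
    print(n,'bar',big(x,bar,.025,bb)[0])
    g=(hsv[:,:,0]>45)&(hsv[:,:,0]<90)&(hsv[:,:,1]>80)
    r,w=big(x,g,.04,gb); print('gauge',r,cv2.boxPoints(r).round(4).tolist())
    b=(hsv[:,:,0]>95)&(hsv[:,:,0]<130)&(hsv[:,:,1]>100)
    u0,v0,u1,v1=bb; ys,xs=np.nonzero(b[v0:v1,u0:u1]); print('blue',len(xs),xs.mean()+u0,ys.mean()+v0,pl(x,xs.mean()+u0,ys.mean()+v0,.025),dp(x,xs.mean()+u0,ys.mean()+v0))
st=env.get_state();print(st['tcp_rot'],st['eef_pos'],st['time_s'])
E
```

```text
top bar ((0.5771380662918091, 0.06377631425857544), (0.02388196438550949, 0.1771887242794037), 82.54837799072266)
gauge ((0.5606834888458252, -0.1012028381228447), (0.14855846762657166, 0.16907595098018646), 86.81340026855469) [[0.47209998965263367, -0.17069999873638153], [0.640999972820282, -0.1800999939441681], [0.6492000222206116, -0.031700000166893005], [0.4803999960422516, -0.022299999371170998]]
blue 9 239.44444444444446 182.66666666666666 [0.57623007 0.06400825 0.025     ] [0.57617643 0.06398672 0.02566694]
scene bar ((0.5757930278778076, 0.06601995974779129), (0.027046507224440575, 0.1834912747144699), 82.31743621826172)
gauge ((0.5668817162513733, -0.09617555886507034), (0.14294315874576569, 0.16425326466560364), 86.81120300292969) [[0.48089998960494995, -0.16300000250339508], [0.6449000239372253, -0.1720999926328659], [0.652899980545044, -0.029400000348687172], [0.48890000581741333, -0.02019999921321869]]
blue 3 275.6666666666667 208.33333333333334 [0.5778345  0.06754391 0.025     ] [0.57687165 0.06750255 0.02356493]
[-3.52302303e-01 -3.12159033e+00  1.62650437e-03] [0.14477049 0.63332877 0.24175908] 0.1
```

View pics/crop.png

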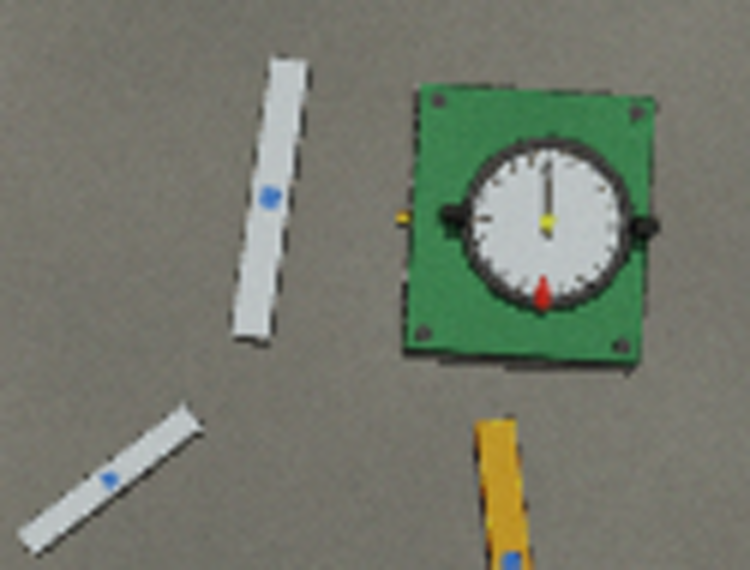

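The crop shows the silver bar with its blue square at about (270,197) in the crop, and it is the larger of the two silver ones. The brass plunger is at (403,217), the red mark points down (-x) and the pointer up (+x). I'll move behind the bar (+y side), high up, with the open fingers along the face.

Emit:
carry_out(targets=[[40,-47,0,0,0,-8,1],[40,-47,0,0,0,-8,1],[40,-47,0,0,0,-8,1],[40,-47,0,0,0,-8,1],[40,-47,0,0,0,-8,1],[40,-47,0,0,0,-8,1],[40,-47,0,0,0,-8,1],[40,-47,0,0,0,-8,1],[40,-47,0,0,0,-8,1],[40,-47,0,0,0,-8,1]])

```text
time_s: 1.35
eef_pos: [0.5459, 0.1618, 0.2422]
tcp_rot: [-2.282, -2.159, 0.0]
contact_force: [0.1, 1.4, 0.5]
width: 0.996
gripper_force: 0.0
```

Emit:
carry_out(targets=[[0,0,0,0,0,0,1],[0,0,0,0,0,0,1]])

```text
time_s: 1.6
eef_pos: [0.5445, 0.1634, 0.2419]
tcp_rot: [-2.276, -2.164, 0.001]
contact_force: [0.3, -0.0, -0.2]
width: 1.0
gripper_force: 0.0
```

```bash
python3 - <<'E'
from h import *
from scipy.spatial.transform import Rotation as R
st=env.get_state();print(st['tcp_rot'],st['eef_pos'],st['contact_force'],st['joints']);print(R.from_rotvec(st['tcp_rot']).as_matrix().round(3))
grab('wrist','w1')
E
```

```text
[-2.27646486e+00 -2.16400971e+00  1.21490918e-03] [0.54452256 0.16339725 0.24188931] [ 0.30084366 -0.04567055 -0.18523033] [2.38064267e-01 3.67592033e-01 1.78608221e+00 2.60422694e-04
 9.88936052e-01 2.88560271e-01]
[[ 0.051  0.999 -0.001]
 [ 0.999 -0.051 -0.   ]
 [-0.    -0.001 -1.   ]]
```

View pics/w1.png

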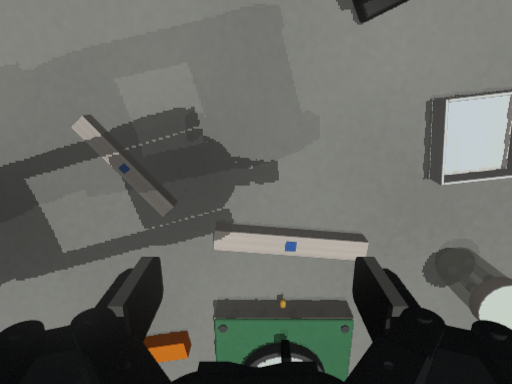

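The wrist view shows the bar from (214,238) to (367,250) with the blue square at (291,246), the plunger at (283,304) and the gauge's front top edge near row 318. I'll measure these in the closer view.

```bash
python3 - <<'E'
from h import *
o=load('w1'); hsv=cv2.cvtColor(o['im'],cv2.COLOR_RGB2HSV)
g=((hsv[:,:,0]>45)&(hsv[:,:,0]<90)&(hsv[:,:,1]>80)).astype(np.uint8)
pts=[pl(o,u,np.nonzero(g[280:,u])[0][0]+280,.04)[:2] for u in range(222,348)]
pts=np.array(pts); print(pts[0],pts[-1]); k=np.polyfit(pts[:,0],pts[:,1],1); print('face deg',np.degrees(np.arctan(k[0])),'y at x=.565',np.polyval(k,.565))
ys,xs=np.nonzero(g[310:345,150:400]); print('green u',xs.min()+150,xs.max()+150, [pl(o,u,325,.04)[:2].round(4) for u in (xs.min()+150,xs.max()+151)])
b=(hsv[:,:,0]>95)&(hsv[:,:,0]<130)&(hsv[:,:,1]>120); ys,xs=np.nonzero(b[220:270,260:330]); print('blue',pl(o,xs.mean()+260,ys.mean()+220,.025),dp(o,xs.mean()+260,ys.mean()+220))
# bar outline by depth height
vv,uu=np.mgrid[225:270,200:380]
P=np.array([dp(o,u,v) for u,v in zip(uu.ravel(),vv.ravel())]); m=(P[:,2]>.020)&(P[:,2]<.03)
r=cv2.minAreaRect(P[m,:2].astype(np.float32)); print('bar',r,np.median(P[m,2]))
y,x=np.nonzero((hsv[290:312,270:296,0]<25)&(hsv[290:312,270:296,1]>140)); print('plunger',x.mean()+270,y.mean()+290,pl(o,x.mean()+270,y.mean()+290,.015))
E
```

```text
[ 0.49280286 -0.01929675] [ 0.64325468 -0.02667637]
face deg -2.8080919845876284 y at x=.565 -0.022838000036609196
green u 215 395 [array([ 0.4836, -0.0276]), array([ 0.7028, -0.0383])]
blue [0.57845433 0.06641596 0.025     ] [0.57827601 0.06751502 0.02717329]
bar ((0.5787798762321472, 0.06634120643138885), (0.026262745261192322, 0.17979006469249725), 82.42832946777344) 0.025348607678439494
plunger 282.5 303.5 [ 0.56750972 -0.01917549  0.015     ]
```

Emit:
carry_out(targets=[[36,-36,0,0,0,0,1],[0,0,-60,0,0,0,1],[0,0,-60,0,0,0,1],[0,0,-60,0,0,0,1],[0,0,-30,0,0,0,1],[0,0,-16,0,0,0,1],[0,0,0,0,0,0,1],[0,0,0,0,0,0,1]])

```text
time_s: 2.65
eef_pos: [0.5817, 0.1282, 0.0177]
tcp_rot: [2.275, 2.165, 0.003]
contact_force: [-0.5, -0.2, 0.2]
width: 1.003
gripper_force: 0.0
```

Emit:
carry_out(targets=[[-1,-20,0,0,0,0,1],[0,-8,0,0,0,0,1],[0,-8,0,0,0,0,1],[-1,-8,0,0,0,0,1],[0,-8,0,0,0,0,1],[-1,-8,0,0,0,0,1],[0,-8,0,0,0,0,1],[-1,-8,0,0,0,0,1],[0,-8,0,0,0,0,1],[0,-6,0,0,0,0,1]])

```text
time_s: 3.9
eef_pos: [0.5772, 0.0375, 0.0166]
tcp_rot: [2.277, 2.164, 0.001]
contact_force: [0.8, 7.9, 4.2]
width: 0.998
gripper_force: 3.8
```

Emit:
carry_out(targets=[[0,-5,0,0,0,0,1],[-1,-4,0,0,0,0,1],[0,-4,0,0,0,0,1],[0,-3,0,0,0,0,1],[0,-2,0,0,0,0,1],[0,0,0,0,0,0,1]])

```text
time_s: 4.65
eef_pos: [0.5761, 0.0196, 0.0166]
tcp_rot: [2.277, 2.164, 0.001]
contact_force: [-0.2, 4.4, 3.0]
width: 1.0
gripper_force: 2.2
```

```bash
python3 - <<'E'
from h import *
grab('wrist','w2'); o=load('w2')
grab('top','t2'); t=load('t2')['im'][150:245,195:320]
a=cv2.resize(o['im'],(512,384)); b=cv2.resize(t,(288*125//125,219)); c=np.zeros((384,288,3),np.uint8); c[:219]=b
cv2.imwrite('pics/m2.png',np.hstack([a,c])[:,:,::-1])
E
```

```text
(no output)
```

View pics/m2.png

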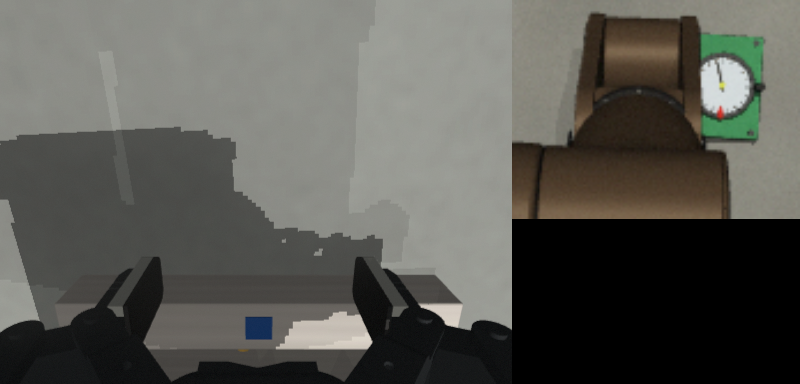

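The wrist view shows both fingers pushing the bar. The blue square is at (259,328) and the plunger at (243,350) has just been touched; the pointer has started to swing. I'll keep pushing slowly until the force rises.

Emit:
carry_out(targets=[[0,-2,0,0,0,0,1],[0,-2,0,0,0,0,1],[0,-2,0,0,0,0,1],[0,-1,0,0,0,0,1],[0,0,0,0,0,0,1]])

```text
time_s: 5.38
eef_pos: [0.576, 0.0128, 0.0165]
tcp_rot: [2.277, 2.165, 0.001]
contact_force: [-1.0, 7.4, 4.3]
width: 1.001
gripper_force: 3.4
```

Emit:
carry_out(targets=[[0,-1,0,0,0,0,1],[0,-1,0,0,0,0,1],[0,0,0,0,0,0,1]])

```text
time_s: 5.75
eef_pos: [0.576, 0.011, 0.0165]
tcp_rot: [-2.277, -2.164, -0.001]
contact_force: [0.2, 9.0, 4.7]
width: 1.001
gripper_force: 4.5
```

Emit:
carry_out(targets=[[0,-1,0,0,0,0,1],[0,-1,0,0,0,0,1],[0,0,0,0,0,0,1]])

```text
time_s: 6.12
eef_pos: [0.5761, 0.0104, 0.0165]
tcp_rot: [-2.277, -2.163, -0.002]
contact_force: [0.6, 28.3, 4.7]
width: 1.0
gripper_force: 14.5
```

Emit:
carry_out(targets=[[0,-1,0,0,0,0,1],[0,0,0,0,0,0,1],[0,6,0,0,0,0,1],[1,30,0,0,0,0,1],[0,10,30,0,0,0,1],[0,0,60,0,0,0,1],[0,0,60,0,0,0,1],[0,0,60,0,0,0,1],[0,-50,15,0,0,0,0.5],[0,-62,0,0,0,0,0.5]])

```text
time_s: 7.38
eef_pos: [0.5776, -0.0592, 0.2433]
tcp_rot: [2.272, 2.165, 0.003]
contact_force: [1.2, -0.1, -0.0]
width: 0.601
gripper_force: 0.0
```

Emit:
carry_out(targets=[[-9,-60,0,0,0,0,0.5],[-9,-50,0,0,0,0,0.5],[0,0,0,0,0,0,0.5],[0,0,0,0,0,0,0.5]])

```text
time_s: 7.88
eef_pos: [0.5586, -0.1684, 0.2411]
tcp_rot: [-2.277, -2.164, 0.0]
contact_force: [0.5, 0.4, -0.3]
width: 0.501
gripper_force: 0.0
```

```bash
python3 - <<'E'
from h import *
print(env.get_state()['eef_pos'],env.get_state()['joints'])
grab('wrist','w3')
E
```

```text
[ 0.55858396 -0.16839932  0.24113077] [-3.44815597e-01  3.88767839e-01  1.75388480e+00  9.00887355e-05
  9.99418394e-01 -2.93681683e-01]
```

View pics/w3.png

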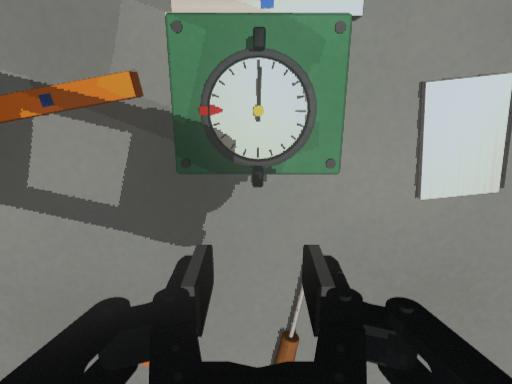

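The wrist view shows the dial centre at (258,111), the pointer up (tip about (259,62)), the red wedge at left (211,110), lug_a at (259,38) and lug_b at (258,177). The bar lies along the front face at the top edge. Next I measure the angles and centre, and check that the bar is flush.

```bash
cat >> h.py <<'E'
def dial(o):
    im=o['im']; hsv=cv2.cvtColor(im,cv2.COLOR_RGB2HSV); H,S,V=[hsv[:,:,i].astype(int) for i in range(3)]
    y=((H>22)&(H<34)&(S>120)&(V>120)); n,l,s,c=cv2.connectedComponentsWithStats(y.astype(np.uint8)); i=1+np.argmax(s[1:,4]); c0=c[i]
    C=pl(o,*c0,.051); print('hub px',c0.round(1),'centre',C.round(4))
    vv,uu=np.mgrid[0:im.shape[0],0:im.shape[1]]; near=np.hypot(uu-c0[0],vv-c0[1])<70
    def polar(m,z,r0,r1):
        ys,xs=np.nonzero(m&near); P=np.array([pl(o,a,b,z)[:2]-C[:2] for a,b in zip(xs,ys)]); r=np.hypot(*P.T); k=(r>r0)&(r<r1); q=P[k].mean(0); return np.degrees(np.arctan2(q[1],q[0])),k.sum()
    red=((H<8)|(H>172))&(S>120)&(V>70); a=polar(red,.051,.026,.042)
    return C,a,V,near,polar
E
python3 - <<'E'
from h import *
o=load('w3'); C,a,V,near,polar=dial(o); print('red',a)
# pointer: dark pixels at r 12..28
ys,xs=np.nonzero((V<90)&near); P=np.array([pl(o,u,v,.052)[:2]-C[:2] for u,v in zip(xs,ys)]); r=np.hypot(*P.T); th=np.degrees(np.arctan2(P[:,1],P[:,0]))
k=(r>.012)&(r<.028); print('dark',np.histogram(th[k],bins=range(-180,181,10))); kk=k&(abs(th-92)<15); print('ptr',th[kk].mean(),kk.sum())
# lug b top
k=[(u,v) for v in range(165,190) for u in range(245,272)]
Q=np.array([dp(o,u,v) for u,v in k]); m=(Q[:,2]>.074)&(Q[:,2]<.09); print('lugb',Q[m].mean(0),np.median(Q[m,2]),m.sum())
# bar / face edges
hsv=cv2.cvtColor(o['im'],cv2.COLOR_RGB2HSV); g=(hsv[:,:,0]>45)&(hsv[:,:,0]<90)&(hsv[:,:,1]>80)
w=np.array([pl(o,u,np.nonzero(g[:,u])[0][0],.04)[:2] for u in range(175,345)]); kf=np.polyfit(*w.T,1); print('face',np.degrees(np.arctan(kf[0])),np.polyval(kf,.565))
E
```

```text
hub px [257.7 110.3] centre [ 0.5625 -0.1086  0.051 ]
red (np.float64(176.19232219055908), np.int64(39))
dark (array([ 0,  0,  0,  0,  0,  0,  0,  0,  0,  0,  0,  0,  0,  0,  0,  0,  0,
        0,  0,  0,  0,  0,  0,  0,  0,  0, 49,  1,  0,  0,  0,  0,  0,  0,
        0,  0]), array([-180, -170, -160, -150, -140, -130, -120, -110, -100,  -90,  -80,
        -70,  -60,  -50,  -40,  -30,  -20,  -10,    0,   10,   20,   30,
         40,   50,   60,   70,   80,   90,  100,  110,  120,  130,  140,
        150,  160,  170,  180]))
ptr 85.82660203520098 50
lugb [ 0.5589588  -0.16672351  0.08076243] 0.08113024077244468 196
face -3.3251527620710912 -0.025010013158346805
```

Red is at 176.2° and the pointer at 85.8°, so the bezel must turn about 90.4° clockwise. lug_b is measured at (0.559,-0.167) with its top at 0.081, right under the tool.

Emit:
carry_out(targets=[[0,1,-60,0,0,0,0.5],[0,0,-60,0,0,0,0.5],[0,0,-30,0,0,0,0.5],[0,0,-17,0,0,-1,0.5],[0,0,0,0,0,0,0.5],[0,0,0,0,0,0,0.05],[0,0,0,0,0,0,0.05],[0,0,0,0,0,0,0.05],[0,0,0,0,0,0,0.05],[0,0,0,0,0,0,0.05]], squeeze=20)

```text
time_s: 9.18
eef_pos: [0.5594, -0.1676, 0.0756]
tcp_rot: [2.294, 2.144, 0.001]
contact_force: [-1.4, 1.0, 9.9]
width: 0.111
gripper_force: 22.1
```

Emit:
carry_out(targets=[[0,0,2,0,0,0,0.05],[-9.2,1.4,0,0,0,-9,0.05],[-8.9,2.8,0,0,0,-9,0.05],[-8.3,4.1,0,0,0,-9,0.05],[-7.6,5.4,0,0,0,-9,0.05],[-6.6,6.5,0,0,0,-9,0.05]])

```text
time_s: 9.93
eef_pos: [0.5179, -0.1472, 0.0762]
tcp_rot: [-2.945, -1.095, 0.0]
contact_force: [4.2, 0.1, -18.1]
width: 0.107
gripper_force: 20.7
```

Emit:
carry_out(targets=[[-5.5,7.5,0,0,0,-9,0.05],[-4.3,8.2,0,0,0,-9,0.05],[-2.9,8.8,0,0,0,-9,0.05],[-1.5,9.2,0,0,0,-9,0.05],[0,9.3,0,0,0,-9.4,0.05],[0,0,0,0,0,0,0.05],[0,0,0,0,0,0,0.05]])

```text
time_s: 10.8
eef_pos: [0.5041, -0.1045, 0.0762]
tcp_rot: [3.14, -0.111, 0.0]
contact_force: [2.8, -2.9, -19.2]
width: 0.107
gripper_force: 20.7
```

```bash
python3 - <<'E'
from h import *
from scipy.spatial.transform import Rotation as R
st=env.get_state(); m=R.from_rotvec(st['tcp_rot']).as_matrix(); print(st['eef_pos'],np.degrees(np.arctan2(m[1,1],m[0,1])),st['joints'])
d=st['eef_pos'][:2]-np.array([.5625,-.1086]); print(np.degrees(np.arctan2(d[1],d[0])),np.hypot(*d))
E
```

```text
[ 0.50413431 -0.10445653  0.07620516] -94.05620200744198 [-2.63171683e-01  5.35875411e-01  2.04457679e+00 -6.44992397e-05
  5.61085241e-01  1.37847333e+00]
175.9392983765362 0.05851257578405298
```

Emit:
carry_out(targets=[[0,0,0,0,0,0,0.4],[0,0,0,0,0,0,0.4],[0,0,0,0,0,0,0.4],[0,0,30,0,0,0,0.4],[0,0,60,0,0,0,0.4],[-30,0,60,0,0,0,0.4],[-10,0,15,0,0,0,0.4],[0,0,0,0,0,0,0.4]])

```text
time_s: 11.8
eef_pos: [0.4662, -0.1043, 0.2381]
tcp_rot: [3.139, -0.117, 0.003]
contact_force: [0.0, 0.6, -0.3]
width: 0.402
gripper_force: 0.0
```

```bash
python3 - <<'E'
from h import *
grab('wrist','w4'); o=load('w4')
try:
    C,a,V,near,polar=dial(o); print('red',a)
    ys,xs=np.nonzero((V<90)&near); P=np.array([pl(o,u,v,.052)[:2]-C[:2] for u,v in zip(xs,ys)]); r=np.hypot(*P.T); th=np.degrees(np.arctan2(P[:,1],P[:,0]))
    kk=(r>.012)&(r<.028)&(abs(th-86)<20); print('ptr',th[kk].mean(),kk.sum())
except Exception as e: print(e)
E
```

```text
hub px [253.5  68.4] centre [ 0.5631 -0.1071  0.051 ]
red (np.float64(85.58353853066276), np.int64(42))
ptr 86.65850244867663 53
```

View pics/w4.png

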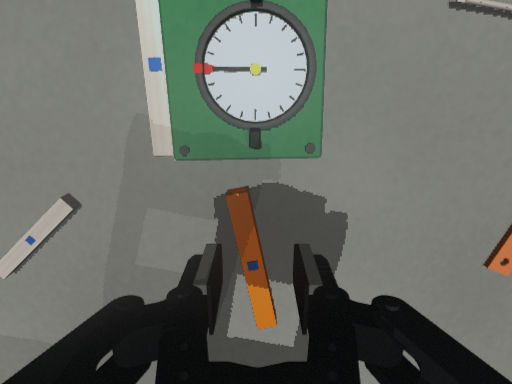

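The red wedge (203,69) now lies on the pointer's line, within about 1° (0.7 mm). The bar is along the face at left, blue square at (154,64). I'll check that it is flush before handing in.

```bash
python3 - <<'E'
from h import *
o=load('w4'); hsv=cv2.cvtColor(o['im'],cv2.COLOR_RGB2HSV); g=(hsv[:,:,0]>45)&(hsv[:,:,0]<90)&(hsv[:,:,1]>80)
f=[];b=[]
G=cv2.GaussianBlur(hsv[:,:,2],(3,3),0).astype(int)
for v in range(3,150):
    u=np.nonzero(g[v])[0][0]; f.append(pl(o,u,v,.04)[:2])
    d=np.diff(G[v,120:160]); b.append(pl(o,120+np.argmax(d)+.5,v,.025)[:2])
def fit(w):
    w=np.array(w)
    for _ in range(3):
        k=np.polyfit(w[:,0],w[:,1],1); r=abs(w[:,1]-np.polyval(k,w[:,0])); w=w[r<max(.002,2*np.median(r))]
    return k,len(w)
for n,w in(('face',f),('bar outer',b)):
    k,c=fit(w); print(n,np.degrees(np.arctan(k[0])),c,[np.polyval(k,x).round(4) for x in(.49,.565,.64)])
y,x=np.nonzero((hsv[50:80,140:165,0]>95)&(hsv[50:80,140:165,0]<130)&(hsv[50:80,140:165,1]>100)); print('blue',pl(o,x.mean()+140,y.mean()+50,.025))
E
```

```text
face -3.051479446795945 147 [np.float64(-0.0211), np.float64(-0.0251), np.float64(-0.0291)]
bar outer -3.1626636807262054 147 [np.float64(0.0052), np.float64(0.001), np.float64(-0.0031)]
blue [ 0.57596946 -0.01125898  0.025     ]
```

The bar is parallel to the face within 0.2°. The pointer has swung the full ~86° (10 mm of plunger travel), and the force jumped to 28 N on contact, so the bar is flush. I'm handing in.

```bash
python3 -c "
from cell import env
print(env.finish_job())"
```

```text
the job is handed in; nothing more can be done
None
```

I handed the job in after about 12 s of robot time: by my measurements the bar lies flush with the plunger fully in, and the red zero mark is within about 1 mm of the pointer's tip, but the hand-in returned no verdict.

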